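Click the mixing bowl's lid shut all the way round

TASK

The lid on the orange mixing bowl is only laid on: the four sections of its rim still stand up, not clicked home. Go round the rim and press each section down with the fingertips until it clicks shut, so that the lid is flush all the way round. Leave the bowl standing where it is, without lifting, tipping or shoving it, and leave the beater, the jar and the utensil crock alone.

Things in the scene. Friction and masses are not known exactly. Their poses are not given: they have to be found in the camera images.
- bowl: Orange plastic mixing bowl standing loose on the counter with its off-white plastic lid on: 224 mm across the lid, foot 160 mm across, 103 mm high to the lid's top, about 0.9 kg. Origin: centre of its underside; z up. The lid's four rim sections lie towards its +x, +y, -x and -y. It begins to tip if a thumb pad is pressed with more than about 35 N.
- section_1 (a joint): Rim section on the bowl's +x side: hinge angle, 0 to about 0.06 rad = standing up, not clicked (rim about 9 mm high), 0.26 = clicked shut, flush. Pressed straight down on its pad it resists with up to about 8 N; after about half of the 6 to 7 mm travel there it snaps shut by itself, stays shut and is then a hard stop. Let go sooner, it comes up again.
- pad_1 (a point): Centre of the top face of the thumb pad on section_1: an oval 34 mm along the rim by 16 mm across, raised 2.5 mm, 98 mm out from the bowl's axis towards the bowl's +x. It moves with the section: about 112 mm above the counter when standing up, 105.5 mm when clicked shut.
- section_2 (a joint): Rim section on the bowl's +y side: hinge angle, 0 to about 0.06 rad = standing up, not clicked (rim about 9 mm high), 0.26 = clicked shut, flush. Pressed straight down on its pad it resists with up to about 8 N; after about half of the 6 to 7 mm travel there it snaps shut by itself, stays shut and is then a hard stop. Let go sooner, it comes up again.
- pad_2 (a point): Centre of the top face of the thumb pad on section_2: an oval 34 mm along the rim by 16 mm across, raised 2.5 mm, 98 mm out from the bowl's axis towards the bowl's +y. It moves with the section: about 112 mm above the counter when standing up, 105.5 mm when clicked shut.
- section_3 (a joint): Rim section on the bowl's -x side: hinge angle, 0 to about 0.06 rad = standing up, not clicked (rim about 9 mm high), 0.26 = clicked shut, flush. Pressed straight down on its pad it resists with up to about 8 N; after about half of the 6 to 7 mm travel there it snaps shut by itself, stays shut and is then a hard stop. Let go sooner, it comes up again.
- pad_3 (a point): Centre of the top face of the thumb pad on section_3: an oval 34 mm along the rim by 16 mm across, raised 2.5 mm, 98 mm out from the bowl's axis towards the bowl's -x. It moves with the section: about 112 mm above the counter when standing up, 105.5 mm when clicked shut.
- section_4 (a joint): Rim section on the bowl's -y side: hinge angle, 0 to about 0.06 rad = standing up, not clicked (rim about 9 mm high), 0.26 = clicked shut, flush. Pressed straight down on its pad it resists with up to about 8 N; after about half of the 6 to 7 mm travel there it snaps shut by itself, stays shut and is then a hard stop. Let go sooner, it comes up again.
- pad_4 (a point): Centre of the top face of the thumb pad on section_4: an oval 34 mm along the rim by 16 mm across, raised 2.5 mm, 98 mm out from the bowl's axis towards the bowl's -y. It moves with the section: about 112 mm above the counter when standing up, 105.5 mm when clicked shut.
- lid_center (a point): Centre of the lid's flat middle, 103 mm above the bowl's underside. The lid is held at four narrow lands between its rim sections. Each section is a stiff flap 120 mm wide along the rim and 44 mm deep, hinged on a straight line 68 mm from the bowl's axis; it carries a thumb pad near the rim.
- paddle_center (a point): Bystander: steel flat beater lying loose on the counter, about 175 x 113 mm, 13 mm thick (hub 22 mm). Point at the middle of its frame, 6.5 mm above the counter.
- jar_center (a point): Bystander: glass storage jar with a steel lid, 84 mm across, 118 mm high, loose. Point on its axis half-way up.
- crock_center (a point): Bystander: white ceramic utensil crock, 126 mm across, 150 mm high, its utensils reaching to about 310 mm, loose. Point on its axis half-way up the crock.

How it is judged:
At the end, for the whole second after the job is handed in: All four rim sections are clicked shut (joint above 0.24 of 0.26 rad) and stay so, the bowl stands upright (within 0.03 rad) and still, within 30 mm of where it stood, and beater, jar and crock are within 30 mm of where they were (value of joint each of section_1, section_2, section_3, section_4 above 0.24 rad and angle between bowl's own z axis and vertical below 0.03 rad and linear speed of bowl below 0.01 m/s and distance of each of bowl, paddle_center, jar_center, crock_center from where it was at the start of the episode below 0.03 m); the robot touches nothing.
It fails at once if the bowl is lifted off the counter (height (world z) of bowl above 0.012 m).
It fails at once if the bowl is tipped over (more than 0.15 rad) (angle between bowl's own z axis and vertical above 0.15 rad).
It fails at once if the bowl is shoved more than 30 mm along the counter (distance of bowl from where it was at the start of the episode above 0.03 m).
It fails at once if the beater, the jar or the crock is moved more than 30 mm, or lifted (distance of any of paddle_center, jar_center, crock_center from where it was at the start of the episode above 0.03 m).
It also fails if it takes over 54 s, if anything falls off the work surface, if the arm or the gripper's body presses on something with over 40 N, if the wrist force passes 120 N, or if a joint passes its speed limit or range.

ROBOT

A 6-joint arm with a two-finger parallel gripper is mounted at the origin on the work surface. World frame = base frame: x ahead of the robot, y to its left, z up, the work surface at z = 0. Lengths are in m, angles in rad, forces in N, time in s.
With the tool pointing down it reaches from about 0.25 to 0.8 m from the base axis. Payload 8.5 kg.
Tool frame: the origin (TCP) lies at the very end of the fingers, on their centre line; the grasp point (between the pads) lies 19 mm behind it; z points along the fingers, y is the direction in which the jaws open and shut (so a half turn about z gives the same grasp; the last joint's range is limited). The gripper opens to 85 mm and grips with 20 to 120 N. Pads are 22 mm wide; open, the fingers measure 114 mm over their backs; the gripper's body (76 mm by 85 mm) begins 54 mm behind the grasp point. The pads swing forward as they close: fully open they stand 13 mm farther back than shut.
Start: joints at [-1.269, 0.238, -0.013, 1.319, 0, 1.571], TCP at [0.156, -0.501, 0.196] pointing down, gripper open.
Joint ranges: [-2.66, 2.66], [-1.03, 1.9], [-1.14, 1.46], [-1.82, 2.27], [-1.45, 1.34], [-3.14, 3.14]. Speed limits (rad/s): [2.22, 2.22, 2.79, 3.14, 3.14, 3.14].

INTERFACE

Orientations are given as a rotation vector (axis times angle).
In Python, from cell import manip, capture, get_calibration gives the robot as it stands.
- The arm moves only by the shell command python3 -m creep 'ROWS' [OPENING] [FORCE]. ROWS is JSON, one flat list of numbers, 6 for each row, row after row: the shift along the tool's x, y, z in cm, then the turn, a rotation vector about the tool's x, y, z in rad. A call has exactly 5 rows; each row is the pose to reach, as a shift and turn from the pose commanded when the call began, along the tool's axes at that moment; what a row does not reach only later rows make up. A row lasts 1/8 s, in which the tool goes at most 62.5 mm and 10.7 degrees, less where a joint would pass 70% of its speed; a pose out of reach is approached as far as the arm can. A call with a gripper value outside its range is refused whole. OPENING is the closure in counts, from 0 (fully open) to 255 (shut), set as the call begins (- or left out, the last holds). The fingers move at their own pace and stop on an object; FORCE is the grip in N (left out, the last holds). Time passes only in rows, so rows that repeat a pose let the fingers close, or fill a call up. It gives the time, the measured TCP pose, the force and the opening at its end, in the units of the state.
- manip.read_state(): the state, without advancing time (a new reading comes with each control period).
- capture(name): name is "side" or "top" or "wrist"; returns the picture (384x512x3 uint8, red, green, blue); there is no depth.
- get_calibration(name): a dict with "intrinsics" (3x3 intrinsics, pixels), "extrinsics" (4x4, takes a point from camera to world coordinates). Camera axes: x right, y up, looking along -z (the intrinsics and any distortion apply to the point x, -y, -z); pixel columns grow to the right and rows downward; lengths in m; the calibration is good to about 2 mm. A picture is of the moment at which its call begins: read the wrist's pose just before it. get_calibration takes no time and is no camera call; for the wrist camera it gives the pose at the moment of the call.
- manip.finish_job(): hands the job in, once; it reports no verdict.
The state is a dict: "time_s": time; "qpos": joint angles; "joint_velocities": joint speeds; "effort": joint torques, N m; "tool_pos": TCP position; "eef_rot": TCP orientation; "contact_force": force on the tool from outside, world axes, zero at the start; "ft_torque": the same for the moment, N m; "finger_gap": finger opening in m.
Only numpy, scipy, OpenCV 4.12 (cv2) and the standard library are available. Lean on these libraries where they do the work, as an engineer would, in place of code of your own. Each camera call takes 0.05 s, during which the arm holds its last target.

## Working session

There is one attempt and no reset: what is moved stays moved. The work goes in short steps, Python scripts to look and compute and a shell command to move; the robot and the scene stay as the last step left them, time stands still between calls to the robot, and variables do not carry over. Pictures are saved under pics/ and viewed, and the job is handed in when it is done.

```bash
mkdir -p pics; ls; python3 - <<'E'
from cell import manip, capture, get_calibration
import cv2
s=manip.read_state(); print(s)
for n in ("top","side"):
    c=get_calibration(n); print(n,c)
    cv2.imwrite(f"pics/{n}0.png",cv2.cvtColor(capture(n),cv2.COLOR_RGB2BGR))
E
```

```text
pics
{'time_s': 0.0, 'qpos': array([-1.26897771e+00,  2.38757416e-01, -1.42655737e-02,  1.31923649e+00,
       -2.60472984e-05,  1.57077333e+00]), 'joint_velocities': array([ 9.07063408e-04, -2.63054288e-03, -6.62425882e-04, -3.49761927e-04,
       -1.26418961e-05, -6.58381469e-04]), 'effort': array([-5.34282426e-04, -5.38781440e+01,  3.46445203e+01,  1.79752882e-02,
       -2.33556960e-05, -4.74309232e-06]), 'tool_pos': array([ 0.15590569, -0.50080305,  0.19548554]), 'eef_rot': array([-3.10445610e+00, -4.72116987e-01,  3.85769576e-04]), 'contact_force': array([ 0.35269117,  0.65945358, -0.26815231]), 'ft_torque': array([-0.01283821,  0.03461508, -0.0054564 ]), 'finger_gap': 0.08529675882664343}
top {'intrinsics': array([[369.78962982,   0.        , 256.24645192],
       [  0.        , 369.78962982, 191.41597078],
       [  0.        ,   0.        ,   1.        ]]), 'extrinsics': array([[ 0.01796678,  0.99644726, -0.08228035,  0.46203318],
       [-0.99981635,  0.01845421,  0.00516733,  0.01087829],
       [ 0.00666739,  0.0821724 ,  0.99659583,  1.13335367],
       [ 0.        ,  0.        ,  0.        ,  1.        ]])}
side {'intrinsics': array([[432.7624205 ,   0.        , 259.53239187],
       [  0.        , 432.7624205 , 195.19173903],
       [  0.        ,   0.        ,   1.        ]]), 'extrinsics': array([[-0.95365927,  0.17390727, -0.24554075,  0.22755705],
       [-0.30081495, -0.56912406,  0.76525039,  1.0074416 ],
       [-0.00666054,  0.80365046,  0.59506434,  0.88140528],
       [ 0.        ,  0.        ,  0.        ,  1.        ]])}
```

View pics/top0.png

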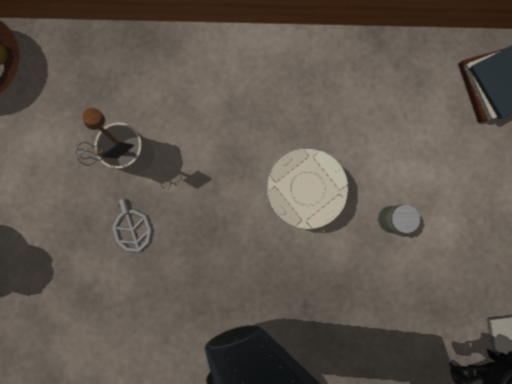

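View pics/side0.png

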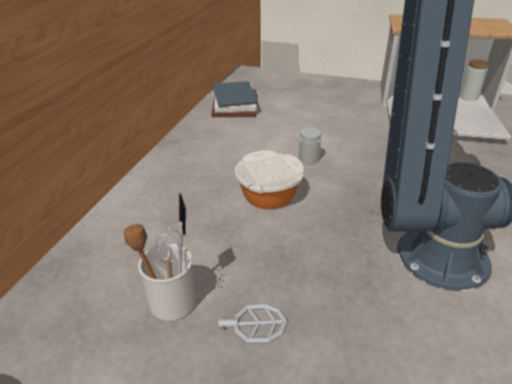

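The top view shows the lid at about (308,189), with sections on roughly diagonal axes. The jar is at (405,219), the beater at (131,228) and the crock at (117,146). I'll zoom in on the lid and measure it.

```bash
cat > h.py <<'E'
import numpy as np, cv2
from cell import manip, capture, get_calibration
def ray(n,uv,z,c=None):
    c=c or get_calibration(n);K=c["intrinsics"];T=c["extrinsics"]
    uv=np.atleast_2d(uv).astype(float)
    d=np.c_[(uv[:,0]-K[0,2])/K[0,0],-(uv[:,1]-K[1,2])/K[1,1],-np.ones(len(uv))]@T[:3,:3].T
    o=T[:3,3]; return o+d*((z-o[2])/d[:,2])[:,None]
def proj(n,P,c=None):
    c=c or get_calibration(n);K=c["intrinsics"];T=c["extrinsics"]
    p=(np.atleast_2d(P)-T[:3,3])@T[:3,:3]
    return np.c_[K[0,0]*p[:,0]/-p[:,2]+K[0,2],K[1,1]*-p[:,1]/-p[:,2]+K[1,2]]
E
python3 - <<'E'
from h import *
im=cv2.imread("pics/top0.png")
cr=im[139:239,258:358]
cv2.imwrite("pics/topz.png",cv2.resize(cr,(600,600),interpolation=cv2.INTER_CUBIC))
s=cv2.imread("pics/side0.png")[140:215,220:320]
cv2.imwrite("pics/sidez.png",cv2.resize(s,(800,600),interpolation=cv2.INTER_CUBIC))
hsv=cv2.cvtColor(im,cv2.COLOR_BGR2HSV)
m=((hsv[...,2]>140)).astype(np.uint8)*255
m[:, :250]=0;m[:,370:]=0;m[:130]=0;m[245:]=0
m=cv2.morphologyEx(m,cv2.MORPH_CLOSE,np.ones((9,9)))
cs,_=cv2.findContours(m,0,1);k=max(cs,key=cv2.contourArea)
e=cv2.fitEllipse(k);print(e)
for z in(.103,.11):
  p=ray("top",k[:,0,:],z);
  A=np.c_[p[:,:2]*2,np.ones(len(p))];x=np.linalg.lstsq(A,(p[:,:2]**2).sum(1),rcond=None)[0]
  print(z,x[:2],np.sqrt(x[2]+x[0]**2+x[1]**2))
E
```

```text
((307.1883239746094, 188.01641845703125), (78.68063354492188, 79.86616516113281), 130.34091186523438)
0.103 [ 0.56027838 -0.13699329] 0.11127042958937503
0.11 [ 0.55961092 -0.13598869] 0.11051448235807461
```

View pics/topz.png

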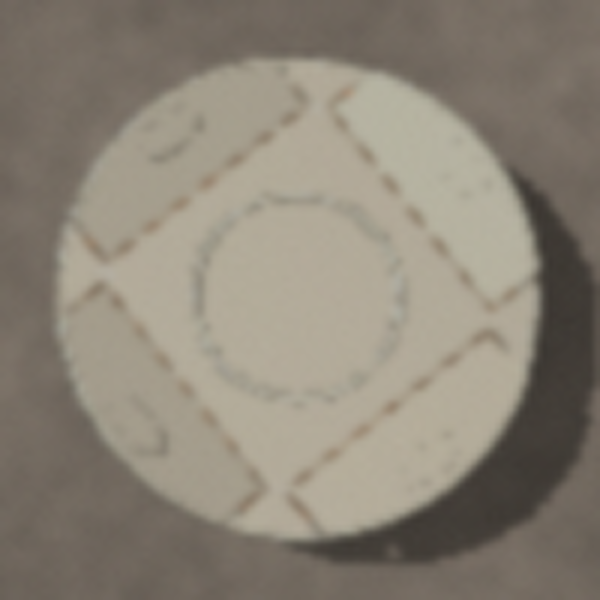

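View pics/sidez.png

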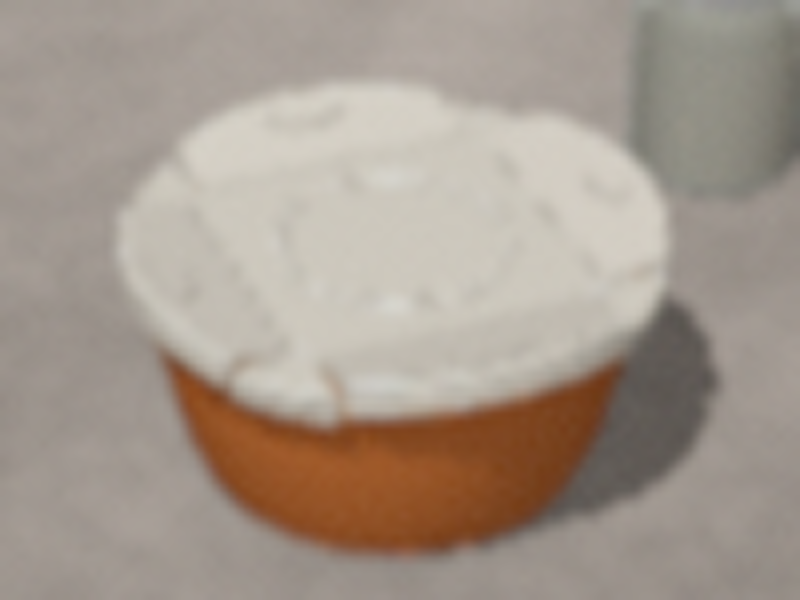

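Zoomed top view: the ring is centred near zoom (300,298). The hinge corners are TL (308,100)-(107,262), TR (335,108)-(492,308), BR (492,332)-(292,490) and BL (107,285)-(262,490). Next I'll convert these to world coordinates and check the sizes.

```bash
python3 - <<'E'
from h import *
u=lambda p:np.array(p)/6+[258,139]-0.417
secs=dict(TL=[(308,100),(107,262)],TR=[(335,108),(492,308)],BR=[(492,332),(292,490)],BL=[(107,285),(262,490)])
c0=ray("top",u([(300,298)]),.103)[0];print("ring",c0)
P={k:ray("top",u(v),.103) for k,v in secs.items()}
c=np.mean([p.mean(0) for p in P.values()],0);print("hinge c",c)
A=[]
for k,p in P.items():
    t=p[1]-p[0];n=np.array([-t[1],t[0]])/np.hypot(*t[:2]);m=(p.mean(0)-c)[:2]
    if n@m<0:n=-n
    a=np.degrees(np.arctan2(n[1],n[0]));A.append(a);print(k,"len",np.hypot(*t[:2]),"dist",n@m,"ang",a)
a=np.mean([(x%90) for x in A]);print(a)
for i in range(4):
    th=np.radians(a+90*i);q=c[:2]+.098*np.array([np.cos(th),np.sin(th)])
    print(a+90*i,q,"reach",np.hypot(*q),(proj("top",[*q,.112])-[258,139]+.417)*6)
for n,uv,z in(("jar",(405,219),.118),("crock",(118,146),.15)):print(n,ray("top",[uv],z))
E
```

```text
ring [ 0.55865836 -0.13804665  0.103     ]
hinge c [ 0.55951149 -0.13777389  0.103     ]
TL len 0.12197340268416203 dist 0.06885052170165787 ang 39.96741675754267
TR len 0.11877252251044432 dist 0.0680805592698322 ang -51.55189238058766
BR len 0.11945533856340482 dist 0.06836894022518059 ang -141.01290514176193
BL len 0.11917019664524633 dist 0.06879278155807735 ang 127.86357932212351
38.816549639329146
38.816549639329146 [ 0.63586887 -0.07634466] reach 0.6404355773640826 [[171.43493357 128.60326991]]
128.81654963932914 [ 0.49808226 -0.06141651] reach 0.5018544861528996 [[135.63459991 424.19643792]]
218.81654963932914 [ 0.48315411 -0.19920313] reach 0.5226086297156182 [[434.58163211 462.11256828]]
308.81654963932914 [ 0.62094072 -0.21413127] reach 0.6568253826818138 [[467.09378599 165.95221418]]
jar [[ 0.47744449 -0.40411468  0.118     ]]
crock [[0.65884662 0.37964433 0.15      ]]
```

Sizes check out: the hinges come to about 68.5 mm and 120 mm, and the projected pads land on the visible ones. Next step is a helper that gives the move in tool axes.

```bash
cat >> h.py <<'E'
from scipy.spatial.transform import Rotation as Ro
C=np.array([.5595,-.1378]); TH=38.8
def tgt(i,z,r=.097):  # section i=1..4
    t=np.radians(TH+90*(i-1)); return np.array([*(C+r*np.array([np.cos(t),np.sin(t)])),z])
def go(p,yaw):
    s=manip.read_state();R=Ro.from_rotvec(s["eef_rot"])
    t=np.radians(yaw);x=np.array([np.cos(t),np.sin(t),0]);z=np.array([0,0,-1.]);Rt=Ro.from_matrix(np.c_[x,np.cross(z,x),z])
    print("t",s["time_s"],"tcp",s["tool_pos"].round(4),"F",s["contact_force"].round(1),"gap",round(s["finger_gap"],4),"q",s["qpos"].round(2))
    print("shift cm",(R.inv().apply(p-s["tool_pos"])*100).round(2),"turn",(R.inv()*Rt).as_rotvec().round(3))
E
python3 -c "
from h import *
go(tgt(3,.15),38.8)"
```

```text
t 0.1 tcp [ 0.1559 -0.5009  0.1956] F [ 0.9 -0.1 -0.4] gap 0.085 q [-1.27  0.24 -0.01  1.32  0.    1.57]
shift cm [ 40.3  -19.11   4.58] turn [-0.001 -0.    -0.375]
```

```bash
python3 -m creep '[5,-2.4,0,0,0,-0.09, 10,-4.8,0,0,0,-0.18, 15,-7.1,0,0,0,-0.27, 20,-9.5,0,0,0,-0.375, 25,-11.9,0,0,0,-0.375]' 255 20
python3 -c "
from h import *
go(tgt(3,.15),38.8)"
```

```text
time_s: 0.72
tool_pos: [0.3604, -0.3118, 0.1959]
eef_rot: [-2.963, -1.045, 0.0]
contact_force: [0.4, -0.1, 0.5]
finger_gap: -0.0004
t 0.725 tcp [ 0.3604 -0.3118  0.1959] F [ 0.4 -0.1  0.5] gap -0.0004 q [-0.71  0.16 -0.12  1.3   0.    1.75]
shift cm [16.73 -1.07  4.6 ] turn [-0.    -0.     0.001]
```

```bash
python3 -m creep '[4,-0.3,1,0,0,0, 8,-0.6,2,0,0,0, 12,-0.9,3,0,0,0, 16.7,-1.1,4.6,0,0,0, 16.7,-1.1,4.6,0,0,0]'
python3 - <<'E'
from h import *
go(tgt(3,.116),38.8)
for n in("top","side","wrist"):cv2.imwrite(f"pics/{n}1.png",cv2.cvtColor(capture(n),cv2.COLOR_RGB2BGR))
im=cv2.imread("pics/side1.png")[120:220,200:340];t=cv2.imread("pics/top1.png")[129:249,248:368]
w=cv2.imread("pics/wrist1.png")
cv2.imwrite("pics/m1.png",np.hstack([cv2.resize(im,(400,300),interpolation=2),cv2.resize(w,(400,300))]))
go(tgt(3,.116),38.8)
E
```

```text
time_s: 1.35
tool_pos: [0.4836, -0.1979, 0.1484]
eef_rot: [-2.96, -1.047, 0.002]
contact_force: [-0.6, 0.3, 0.2]
finger_gap: 0.0002
t 1.35 tcp [ 0.4836 -0.1979  0.1484] F [-0.6  0.3  0.2] gap 0.0002 q [-0.39  0.26 -0.11  1.2   0.    2.07]
shift cm [-0.02  0.08  3.24] turn [-0.002  0.001  0.003]
t 1.5 tcp [ 0.4822 -0.2003  0.15  ] F [-0.  -0.3  0.2] gap 0.0001 q [-0.39  0.25 -0.11  1.21 -0.    2.07]
shift cm [ 0.25 -0.02  3.4 ] turn [-0.001  0.001 -0.   ]
```

View pics/m1.png

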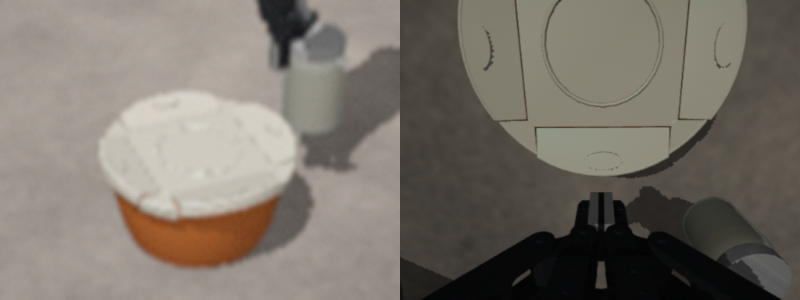

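The wrist view shows the fingertips at about (600,195) in the mosaic, and the pad of the near section at (602,160). I'll check whether the predicted pad and TCP project onto these.

```bash
python3 - <<'E'
from h import *
s=manip.read_state();p=s["tool_pos"]
print("side tcp",proj("side",p),"wrist tcp",proj("wrist",p))
for i in range(1,5):print(i,"side",proj("side",tgt(i,.112,.098)).round(),"wrist",proj("wrist",tgt(i,.112,.098)).round())
# wrist-based measure: full px = mosaic-400 *1.28
w=cv2.cvtColor(capture("wrist"),cv2.COLOR_RGB2BGR);cv2.imwrite("pics/w2.png",w)
px=np.array([[602-400,160],[540-400+0,0]])*1.28
print(px[0],ray("wrist",px[:1],.112),tgt(3,.112,.098))
E
```

```text
side tcp [[297.69153073 151.40362417]] wrist tcp [[257.20425355 231.41134788]]
1 side [[241. 174.]] wrist [[ 257. -148.]]
2 side [[282. 183.]] wrist [[97. 57.]]
3 side [[297. 161.]] wrist [[257. 207.]]
4 side [[259. 153.]] wrist [[417.  57.]]
[258.56 204.8 ] [[ 0.48520598 -0.19939796  0.112     ]] [ 0.48312488 -0.19920717  0.112     ]
```

View pics/w2.png

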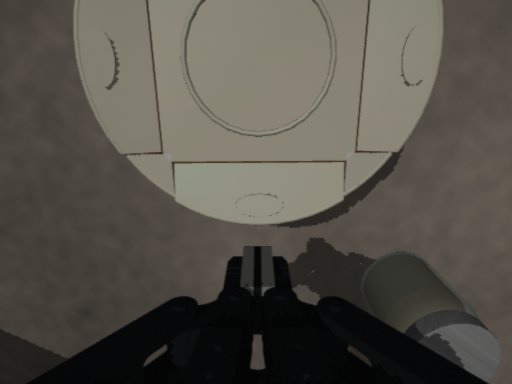

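View pics/side1.png

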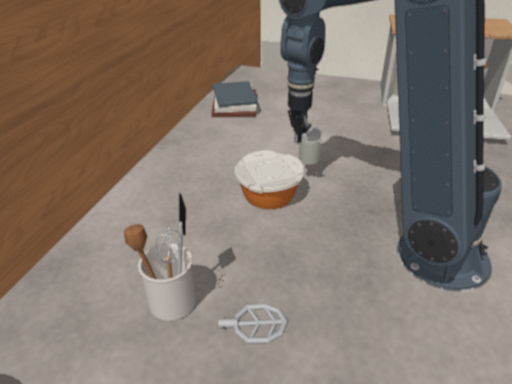

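Pads line up (pad 3 seen at (260,205) against predicted (257,207)), but the fingertips appear at (258,246) against a predicted TCP of (257,231), and the side view also shows them a bit higher. I'll check what offset that implies.

```bash
python3 - <<'E'
from h import *
s=manip.read_state();p=s["tool_pos"]
for d in(0,.005,.01,.015,.02,.025,.03):print(d,proj("side",p+[0,0,d]).round(1),proj("wrist",p+[0,0,d]).round(1))
# toward -radial 5-10 mm offsets in wrist
x=Ro.from_rotvec(s["eef_rot"]).apply([1,0,0])
for r in(-.011,.011):print(r,proj("wrist",p+r*x).round(1))
sd=cv2.cvtColor(capture("side"),cv2.COLOR_RGB2BGR)[90:190,240:340]
sd=cv2.resize(sd,(600,600),interpolation=cv2.INTER_CUBIC);cv2.imwrite("pics/s3.png",sd)
E
```

```text
0 [[297.7 151.3]] [[257.2 231.4]]
0.005 [[297.8 150. ]] [[257.2 235. ]]
0.01 [[297.9 148.6]] [[257.2 238.7]]
0.015 [[298.  147.3]] [[257.2 242.6]]
0.02 [[298. 146.]] [[257.2 246.8]]
0.025 [[298.1 144.6]] [[257.1 251.1]]
0.03 [[298.2 143.3]] [[257.1 255.8]]
-0.011 [[257.2 247.9]]
0.011 [[257.2 214.3]]
```

View pics/s3.png

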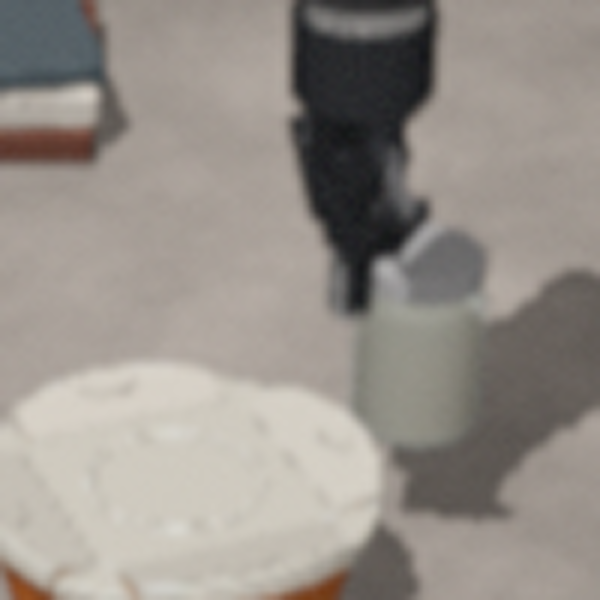

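```bash
python3 - <<'E'
from h import *
s=manip.read_state();p=s["tool_pos"];print(p,s["contact_force"])
def tri(a,b):
    o=[];d=[]
    for n,uv in(a,b):
        T=get_calibration(n)["extrinsics"];q=ray(n,uv,0)[0];o.append(T[:3,3]);v=q-T[:3,3];d.append(v/np.linalg.norm(v))
    t=np.linalg.lstsq(np.c_[d[0],-d[1]],o[1]-o[0],rcond=None)[0]
    a,b=o[0]+t[0]*d[0],o[1]+t[1]*d[1];return (a+b)/2,np.linalg.norm(a-b)
for r in(246,255,265,285):
    m,g=tri(("side",(298,142)),("wrist",(258,r)));print(r,m.round(4),g.round(4),"tool",(Ro.from_rotvec(s["eef_rot"]).inv().apply(m-p)*1000).round(1))
print(get_calibration("wrist"))
c=get_calibration("wrist");T=c["extrinsics"];R=Ro.from_rotvec(s["eef_rot"]).inv()
print(R.apply(T[:3,3]-p),(R.as_matrix()@T[:3,:3]).round(3))
t=cv2.cvtColor(capture("top"),cv2.COLOR_RGB2BGR);cv2.imwrite("pics/t3.png",cv2.resize(t[130:330,220:420],(600,600),interpolation=2))
print(proj("top",p),(proj("top",p)-[220,130])*3)
E
```

```text
[ 0.48213388 -0.20085348  0.15049786] [ 0.28387786 -0.56304239  0.11253874]
246 [ 0.4851 -0.1983  0.1842] 0.0063 tool [  3.9  -0.1 -33.7]
255 [ 0.4835 -0.2     0.1846] 0.0019 tool [  1.6   0.3 -34.1]
265 [ 0.4819 -0.2018  0.1854] 0.0029 tool [ -0.8   0.6 -34.9]
285 [ 0.4787 -0.2046  0.1878] 0.0125 tool [ -5.    0.8 -37.3]
{'intrinsics': array([[324.46047606,   0.        , 257.11723255],
       [  0.        , 324.46047606, 197.58633686],
       [  0.        ,   0.        ,   1.        ]]), 'extrinsics': array([[ 6.25634205e-01,  7.40015528e-01,  2.46898483e-01,
         5.45138202e-01],
       [-7.80116548e-01,  5.93520314e-01,  1.97868158e-01,
        -1.50280117e-01],
       [-1.13755761e-04, -3.16402679e-01,  9.48624969e-01,
         3.28626973e-01],
       [ 0.00000000e+00,  0.00000000e+00,  0.00000000e+00,
         1.00000000e+00]])}
[ 8.07956435e-02 -1.57904892e-06 -1.78127069e-01] [[ 0.     0.949  0.316]
 [ 1.    -0.     0.   ]
 [ 0.     0.316 -0.949]]
[[333.61117762 215.75155135]] [[340.83353286 257.25465406]]
```

View pics/t3.png

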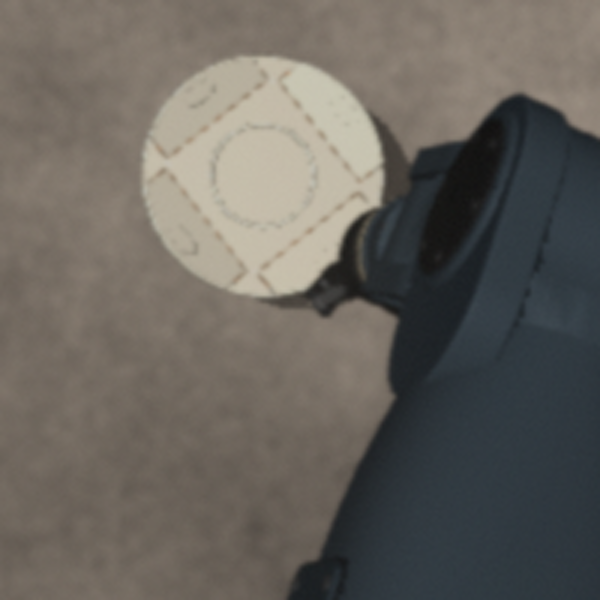

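Both views put the visible fingertips about 34 mm short of the reported TCP, with no lateral offset. I won't trust the TCP height, so I'll descend in small steps and watch the force.

```bash
python3 -m creep '[0.1,0,1,0,0,0, 0.15,0,2,0,0,0, 0.2,0,2.8,0,0,0, 0.2,0,3.2,0,0,0, 0.2,0,3.2,0,0,0]'
python3 -m creep '[0,0,0.1,0,0,0, 0,0,0.2,0,0,0, 0,0,0.3,0,0,0, 0,0,0.3,0,0,0, 0,0,0.3,0,0,0]'
python3 -m creep '[0,0,0.1,0,0,0, 0,0,0.2,0,0,0, 0,0,0.3,0,0,0, 0,0,0.3,0,0,0, 0,0,0.3,0,0,0]'
python3 - <<'E'
from h import *
go(tgt(3,.1,.098),38.8)
w=cv2.cvtColor(capture("wrist"),cv2.COLOR_RGB2BGR);s=cv2.cvtColor(capture("side"),cv2.COLOR_RGB2BGR)[90:190,240:340]
cv2.imwrite("pics/m4.png",np.hstack([cv2.resize(s,(400,400),interpolation=2),cv2.resize(w[84:,56:456],(400,300))if 0 else cv2.resize(w,(400,400))]))
E
```

```text
time_s: 2.28
tool_pos: [0.484, -0.1988, 0.1177]
eef_rot: [-2.963, -1.043, 0.001]
contact_force: [0.1, -0.9, 0.0]
finger_gap: -0.0
time_s: 2.9
tool_pos: [0.4842, -0.1989, 0.1151]
eef_rot: [-2.963, -1.043, -0.0]
contact_force: [0.2, 0.1, 0.3]
finger_gap: -0.0003
time_s: 3.52
tool_pos: [0.4842, -0.1989, 0.1121]
eef_rot: [-2.963, -1.043, 0.0]
contact_force: [0.5, 0.0, -0.1]
finger_gap: -0.0005
t 3.525 tcp [ 0.4842 -0.1989  0.1121] F [ 0.5  0.  -0.1] gap -0.0005 q [-0.39  0.28 -0.18  1.11  0.    2.08]
shift cm [-0.11 -0.04  1.21] turn [-0. -0. -0.]
```

View pics/m4.png

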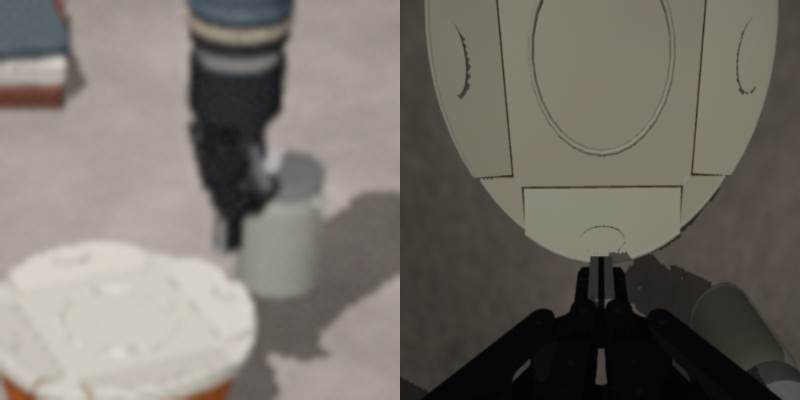

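No contact at 112 mm, and the tip is visibly still above the lid, so the offset is real. I expect contact near TCP z of about 0.078.

```bash
python3 -m creep '[-0.1,0,0.6,0,0,0, -0.1,0,1.2,0,0,0, -0.1,0,1.8,0,0,0, -0.1,0,2.2,0,0,0, -0.1,0,2.2,0,0,0]'
for i in 1; do python3 -m creep '[0,0,0.1,0,0,0, 0,0,0.2,0,0,0, 0,0,0.3,0,0,0, 0,0,0.3,0,0,0, 0,0,0.3,0,0,0]'; done
python3 -m creep '[0,0,0.1,0,0,0, 0,0,0.2,0,0,0, 0,0,0.3,0,0,0, 0,0,0.3,0,0,0, 0,0,0.3,0,0,0]'
python3 - <<'E'
from h import *
go(tgt(3,.078,.098),38.8)
w=cv2.cvtColor(capture("wrist"),cv2.COLOR_RGB2BGR);s=cv2.cvtColor(capture("side"),cv2.COLOR_RGB2BGR)[90:190,240:340]
cv2.imwrite("pics/m5.png",np.hstack([cv2.resize(s,(400,400),interpolation=2),cv2.resize(w,(400,300))if 0 else cv2.resize(w,(400,400))]))
E
```

```text
time_s: 4.25
tool_pos: [0.4832, -0.1994, 0.0897]
eef_rot: [-2.963, -1.043, 0.001]
contact_force: [0.3, 0.0, 0.4]
finger_gap: 0.0
time_s: 4.88
tool_pos: [0.4835, -0.1995, 0.0871]
eef_rot: [-2.963, -1.043, -0.0]
contact_force: [0.0, 0.3, -0.1]
finger_gap: -0.0001
time_s: 5.5
tool_pos: [0.4834, -0.1995, 0.0841]
eef_rot: [-2.963, -1.043, -0.0]
contact_force: [0.7, -0.9, 0.4]
finger_gap: 0.0004
t 5.5 tcp [ 0.4834 -0.1995  0.0841] F [ 0.7 -0.9  0.4] gap 0.0004 q [-0.39  0.3  -0.23  1.04  0.    2.07]
shift cm [-0.01 -0.04  0.61] turn [-0. -0. -0.]
```

View pics/m5.png

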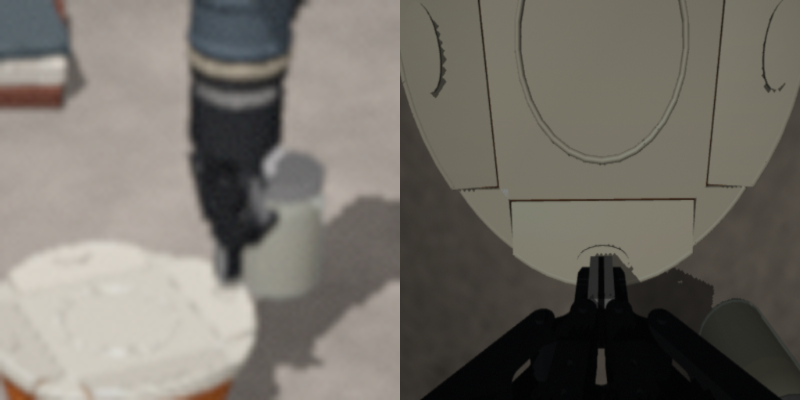

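The tip is nearly on the pad (wrist mosaic (600,255)) and hasn't made contact yet. Continuing down.

```bash
python3 -m creep '[0,0,0.1,0,0,0, 0,0,0.2,0,0,0, 0,0,0.3,0,0,0, 0,0,0.3,0,0,0, 0,0,0.3,0,0,0]'
python3 -m creep '[0,0,0.1,0,0,0, 0,0,0.2,0,0,0, 0,0,0.2,0,0,0, 0,0,0.2,0,0,0, 0,0,0.2,0,0,0]'
```

```text
time_s: 6.22
tool_pos: [0.4835, -0.1995, 0.0811]
eef_rot: [-2.963, -1.043, -0.0]
contact_force: [0.1, 0.2, -0.3]
finger_gap: -0.0001
time_s: 6.85
tool_pos: [0.4834, -0.1995, 0.0791]
eef_rot: [-2.963, -1.043, -0.0]
contact_force: [-0.4, -0.0, -0.0]
finger_gap: -0.0001
```

```bash
python3 -m creep '[0,0,0.1,0,0,0, 0,0,0.2,0,0,0, 0,0,0.2,0,0,0, 0,0,0.2,0,0,0, 0,0,0.2,0,0,0]'
```

```text
time_s: 7.48
tool_pos: [0.4834, -0.1996, 0.0772]
eef_rot: [2.963, 1.043, -0.0]
contact_force: [-1.8, -0.9, 4.2]
finger_gap: 0.0
```

```bash
python3 -m creep '[0,0,0.1,0,0,0, 0,0,0.2,0,0,0, 0,0,0.2,0,0,0, 0,0,0.2,0,0,0, 0,0,0.2,0,0,0]'
```

```text
time_s: 8.1
tool_pos: [0.4834, -0.1996, 0.0751]
eef_rot: [2.963, 1.043, -0.0]
contact_force: [-3.0, -2.4, 3.9]
finger_gap: 0.0002
```

Contact at about 0.078, as predicted.

```bash
python3 -m creep '[0,0,0.1,0,0,0, 0,0,0.15,0,0,0, 0,0,0.15,0,0,0, 0,0,0.15,0,0,0, 0,0,0.15,0,0,0]'
python3 - <<'E'
from h import *
w=cv2.cvtColor(capture("wrist"),cv2.COLOR_RGB2BGR);s=cv2.cvtColor(capture("side"),cv2.COLOR_RGB2BGR)[90:190,240:340]
cv2.imwrite("pics/m6.png",np.hstack([cv2.resize(s,(400,400),interpolation=2),cv2.resize(w,(400,400))]))
E
```

```text
time_s: 8.72
tool_pos: [0.4835, -0.1994, 0.0735]
eef_rot: [-2.963, -1.043, -0.0]
contact_force: [-0.2, -0.3, 0.4]
finger_gap: 0.0002
```

View pics/m6.png

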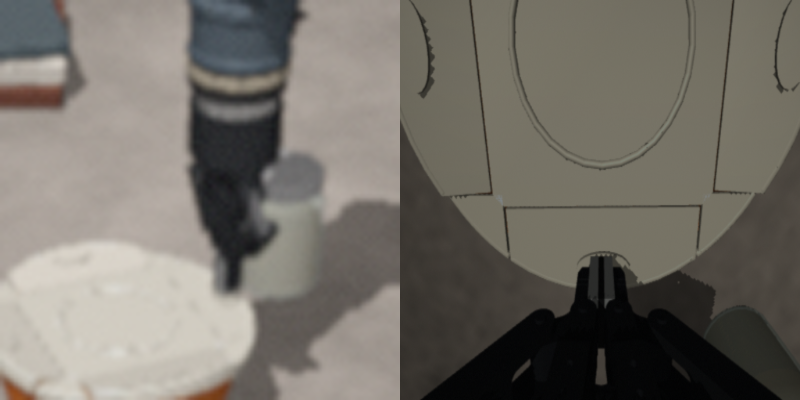

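Section 3 snapped shut: the force fell to about 0 and its shading is now flush with the middle. Next is section 1, opposite, using the same yaw.

```bash
python3 -c "
from h import *
go(tgt(1,.0855,.0975),38.8)"
python3 -m creep '[0,0,-2,0,0,0, 4,0,-4,0,0,0, 9,0,-4,0,0,0, 14,0,-4,0,0,0, 19.4,0,-4,0,0,0]'
python3 -c "
from h import *
go(tgt(1,.0815,.0975),38.8)"
```

```text
t 8.825 tcp [ 0.4835 -0.1995  0.0736] F [-0.5  0.3 -0.3] gap 0.0 q [-0.39  0.31 -0.25  1.02  0.    2.07]
shift cm [19.54 -0.05 -1.19] turn [-0. -0. -0.]
time_s: 9.45
tool_pos: [0.6358, -0.077, 0.1138]
eef_rot: [2.964, 1.042, 0.0]
contact_force: [0.2, -0.2, 0.5]
finger_gap: -0.0
t 9.45 tcp [ 0.6358 -0.077   0.1138] F [ 0.2 -0.2  0.5] gap -0.0 q [-0.12  0.47  0.12  1.22  0.    2.34]
shift cm [-0.01 -0.05  3.23] turn [ 0.    -0.    -0.001]
```

```bash
python3 -m creep '[0,-0.05,1,0,0,0, 0,-0.05,2,0,0,0, 0,-0.05,2.8,0,0,0, 0,-0.05,3.2,0,0,0, 0,-0.05,3.2,0,0,0]'
python3 -m creep '[0,0,0.1,0,0,0, 0,0,0.2,0,0,0, 0,0,0.3,0,0,0, 0,0,0.3,0,0,0, 0,0,0.3,0,0,0]'
```

```text
time_s: 10.07
tool_pos: [0.6339, -0.0781, 0.0816]
eef_rot: [-2.964, -1.042, 0.0]
contact_force: [0.3, -0.2, 0.2]
finger_gap: -0.0001
time_s: 10.7
tool_pos: [0.6344, -0.0776, 0.0786]
eef_rot: [-2.963, -1.043, 0.0]
contact_force: [-0.3, -0.4, 0.5]
finger_gap: -0.0001
```

```bash
python3 -m creep '[0,0,0.1,0,0,0, 0,0,0.2,0,0,0, 0,0,0.2,0,0,0, 0,0,0.2,0,0,0, 0,0,0.2,0,0,0]'
```

```text
time_s: 11.32
tool_pos: [0.6347, -0.0775, 0.0769]
eef_rot: [-2.963, -1.043, -0.001]
contact_force: [0.7, 1.8, 4.2]
finger_gap: -0.0003
```

```bash
python3 -m creep '[0,0,0.1,0,0,0, 0,0,0.2,0,0,0, 0,0,0.2,0,0,0, 0,0,0.2,0,0,0, 0,0,0.2,0,0,0]'
```

```text
time_s: 11.95
tool_pos: [0.6346, -0.0776, 0.0747]
eef_rot: [2.963, 1.043, 0.001]
contact_force: [1.9, 1.3, 4.2]
finger_gap: -0.0002
```

```bash
python3 -m creep '[0,0,0.1,0,0,0, 0,0,0.15,0,0,0, 0,0,0.15,0,0,0, 0,0,0.15,0,0,0, 0,0,0.15,0,0,0]'
```

```text
time_s: 12.58
tool_pos: [0.6342, -0.0777, 0.073]
eef_rot: [-2.963, -1.043, 0.001]
contact_force: [0.9, 0.2, -0.5]
finger_gap: 0.0002
```

Section 1 snapped as well. I'll raise, then turn a quarter on the way to section 2.

```bash
python3 -m creep '[0,0,-2,0,0,0, 0,0,-4,0,0,-0.15, 0,0,-6,0,0,-0.32, 0,0,-6,0,0,-0.5, 0,0,-6,0,0,-0.68]'
python3 -c "
from h import *
go(tgt(2,.133,.0975),128.8)"
```

```text
time_s: 13.2
tool_pos: [0.6345, -0.0776, 0.1335]
eef_rot: [2.44, 1.978, 0.001]
contact_force: [-0.5, 0.1, -0.4]
finger_gap: 0.0002
t 13.2 tcp [ 0.6345 -0.0776  0.1335] F [-0.5  0.1 -0.4] gap 0.0002 q [-0.12  0.46  0.16  1.27  0.    1.66]
shift cm [ -1.26 -13.64   0.04] turn [ 0.001  0.    -0.885]
```

```bash
python3 -m creep '[-0.3,-3.4,0,0,0,-0.18, -0.6,-6.8,0,0,0,-0.36, -0.9,-10.2,0,0,0,-0.54, -1.3,-13.6,0,0,0,-0.71, -1.3,-13.6,0,0,0,-0.885]'
python3 - <<'E'
from h import *
s=manip.read_state();go(tgt(2,.0815,.0975),128.8)
for i in(2,4):print(proj("wrist",tgt(i,.112,.098)).round())
for i in(1,3):print(proj("wrist",tgt(i,.1055,.098)).round())
w=cv2.cvtColor(capture("wrist"),cv2.COLOR_RGB2BGR);cv2.imwrite("pics/w7.png",w)
E
```

```text
time_s: 13.82
tool_pos: [0.4963, -0.0612, 0.1335]
eef_rot: [-1.358, -2.832, 0.0]
contact_force: [1.0, -0.8, 0.4]
finger_gap: -0.0002
t 13.825 tcp [ 0.4963 -0.0612  0.1335] F [ 1.  -0.8  0.4] gap -0.0002 q [-0.12  0.23 -0.19  1.15  0.    0.77]
shift cm [-0.18  0.13  5.2 ] turn [-0.001 -0.001 -0.001]
[[260. 221.]]
[[259. 433.]]
[[385. 334.]]
[[133. 334.]]
```

View pics/w7.png

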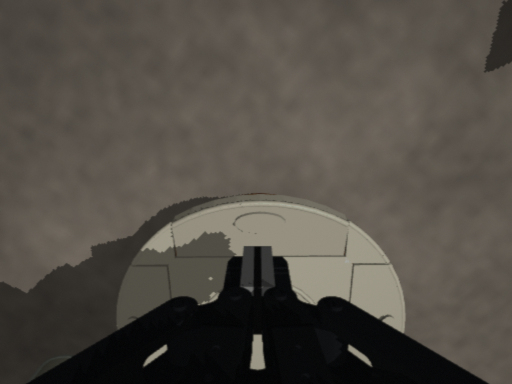

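Pad 2 is seen at (260,222) against a predicted (260,221), so the bowl hasn't moved.

```bash
python3 -m creep '[-0.2,0.1,1.5,0,0,0, -0.2,0.1,3,0,0,0, -0.2,0.1,4.5,0,0,0, -0.2,0.1,5.2,0,0,0, -0.2,0.1,5.2,0,0,0]'
python3 -c "
from h import *
go(tgt(2,.0785,.0975),128.8)"
```

```text
time_s: 14.5
tool_pos: [0.5003, -0.0623, 0.0803]
eef_rot: [-1.366, -2.827, 0.001]
contact_force: [0.9, -0.2, 0.7]
finger_gap: -0.0003
t 14.5 tcp [ 0.5003 -0.0623  0.0803] F [ 0.9 -0.2  0.7] gap -0.0003 q [-0.12  0.27 -0.28  1.02  0.    0.78]
shift cm [ 0.16 -0.12  0.18] turn [-0.001 -0.001 -0.007]
```

```bash
python3 -m creep '[0,0,0.1,0,0,0, 0,0,0.2,0,0,0, 0,0,0.3,0,0,0, 0,0,0.3,0,0,0, 0,0,0.3,0,0,0]'
```

```text
time_s: 15.12
tool_pos: [0.5008, -0.0624, 0.0782]
eef_rot: [1.366, 2.829, 0.0]
contact_force: [1.0, -0.9, 0.7]
finger_gap: 0.0001
```

```bash
python3 -m creep '[0,0,0.1,0,0,0, 0,0,0.2,0,0,0, 0,0,0.2,0,0,0, 0,0,0.2,0,0,0, 0,0,0.2,0,0,0]'
```

```text
time_s: 15.75
tool_pos: [0.5007, -0.0622, 0.0762]
eef_rot: [-1.366, -2.829, -0.001]
contact_force: [-2.0, 2.0, 5.0]
finger_gap: 0.0001
```

```bash
python3 -m creep '[0,0,0.1,0,0,0, 0,0,0.2,0,0,0, 0,0,0.2,0,0,0, 0,0,0.2,0,0,0, 0,0,0.2,0,0,0]'
```

```text
time_s: 16.38
tool_pos: [0.5007, -0.0625, 0.074]
eef_rot: [-1.366, -2.829, 0.0]
contact_force: [0.7, -0.3, -0.0]
finger_gap: -0.0004
```

Section 2 snapped (force 5 → 0). Now section 4, opposite.

```bash
python3 -c "
from h import *
go(tgt(4,.12,.0975),128.8)"
python3 -m creep '[0,0,-2,0,0,0, -4,0,-4,0,0,0, -9,0,-4.5,0,0,0, -14,0,-4.5,0,0,0, -19.2,0.1,-4.5,0,0,0]'
python3 - <<'E'
from h import *
go(tgt(4,.0815,.0975),128.8)
for z in(.112,.1055):print([proj("wrist",tgt(i,z,.098)).round().tolist() for i in(1,2,3,4)])
w=cv2.cvtColor(capture("wrist"),cv2.COLOR_RGB2BGR);cv2.imwrite("pics/w8.png",w)
go(tgt(4,.0815,.0975),128.8)
E
```

```text
t 16.375 tcp [ 0.5007 -0.0625  0.074 ] F [ 0.7 -0.3 -0. ] gap -0.0004 q [-0.12  0.28 -0.29  1.01 -0.    0.78]
shift cm [-19.3   -0.02  -4.6 ] turn [-0.    -0.    -0.006]
time_s: 17.0
tool_pos: [0.6219, -0.2135, 0.1192]
eef_rot: [1.366, 2.829, 0.0]
contact_force: [-0.2, 0.5, -0.1]
finger_gap: -0.0003
t 17.0 tcp [ 0.6219 -0.2135  0.1192] F [-0.2  0.5 -0.1] gap -0.0003 q [-0.33  0.5   0.18  1.26  0.    0.57]
shift cm [ 0.06 -0.12  3.77] turn [ 0.     0.    -0.006]
[[[441.0, 55.0]], [[253.0, -192.0]], [[69.0, 57.0]], [[256.0, 227.0]]]
[[[435.0, 56.0]], [[253.0, -180.0]], [[75.0, 58.0]], [[256.0, 223.0]]]
t 17.05 tcp [ 0.6253 -0.2183  0.118 ] F [ 0.2 -2.5 -0.3] gap 0.0001 q [-0.34  0.5   0.19  1.26 -0.    0.57]
shift cm [ 0.66 -0.09  3.65] turn [ 0.     0.003 -0.008]
```

View pics/w8.png

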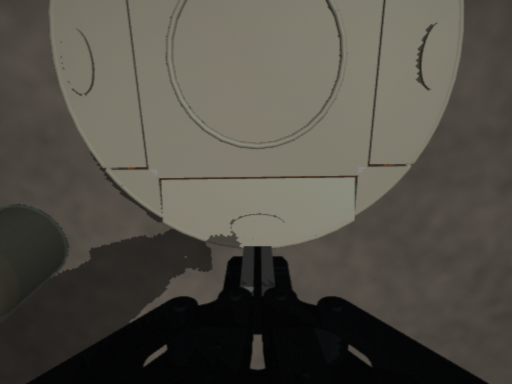

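Pad 4 is at (258,225), matching the prediction, and sections 1 and 3 look flush. Descending onto section 4.

```bash
python3 -m creep '[0,-0.1,1,0,0,0, 0,-0.1,2,0,0,0, 0,-0.1,3,0,0,0, 0,-0.1,3.7,0,0,0, 0,-0.1,3.7,0,0,0]'
python3 -c "
from h import *
go(tgt(4,.0785,.0975),128.8)"
```

```text
time_s: 17.68
tool_pos: [0.6197, -0.2122, 0.0817]
eef_rot: [-1.365, -2.829, 0.0]
contact_force: [-0.4, 0.9, 0.0]
finger_gap: -0.0001
t 17.675 tcp [ 0.6197 -0.2122  0.0817] F [-0.4  0.9  0. ] gap -0.0001 q [-0.33  0.51  0.11  1.17  0.    0.57]
shift cm [-0.18 -0.03  0.32] turn [-0.    -0.001 -0.006]
```

```bash
python3 -m creep '[0,0,0.1,0,0,0, 0,0,0.2,0,0,0, 0,0,0.3,0,0,0, 0,0,0.3,0,0,0, 0,0,0.3,0,0,0]'
```

```text
time_s: 18.3
tool_pos: [0.6202, -0.2128, 0.0791]
eef_rot: [1.366, 2.829, 0.0]
contact_force: [-0.0, -1.3, -0.2]
finger_gap: -0.0003
```

```bash
python3 -m creep '[0,0,0.1,0,0,0, 0,0,0.2,0,0,0, 0,0,0.2,0,0,0, 0,0,0.2,0,0,0, 0,0,0.2,0,0,0]'
```

```text
time_s: 18.92
tool_pos: [0.6203, -0.2129, 0.0773]
eef_rot: [1.366, 2.828, 0.0]
contact_force: [0.7, -1.3, 2.6]
finger_gap: 0.0002
```

```bash
python3 -m creep '[0,0,0.1,0,0,0, 0,0,0.2,0,0,0, 0,0,0.2,0,0,0, 0,0,0.2,0,0,0, 0,0,0.2,0,0,0]'
```

```text
time_s: 19.55
tool_pos: [0.6206, -0.2131, 0.0754]
eef_rot: [1.366, 2.828, -0.0]
contact_force: [1.2, -3.3, 5.0]
finger_gap: -0.0001
```

```bash
python3 -m creep '[0,0,0.1,0,0,0, 0,0,0.15,0,0,0, 0,0,0.2,0,0,0, 0,0,0.2,0,0,0, 0,0,0.2,0,0,0]'
```

```text
time_s: 20.18
tool_pos: [0.6199, -0.2125, 0.0728]
eef_rot: [-1.366, -2.828, -0.0]
contact_force: [0.1, 0.6, -0.4]
finger_gap: 0.0
```

Snapped. Now I'll retreat up and clear to inspect.

```bash
python3 -m creep '[0,0,-3,0,0,0, 0,0,-7,0,0,0, 0,0,-12,0,0,0, 0,0,-15,0,0,0, 0,0,-15,0,0,0]'
python3 -m creep '[0,-5,0,0,0,0, 0,-10,0,0,0,0, 0,-15,0,0,0,0, 0,-20,0,0,0,0, 0,-25,0,0,0,0]'
python3 - <<'E'
from h import *
for n in("top","side"):cv2.imwrite(f"pics/{n}9.png",cv2.cvtColor(capture(n),cv2.COLOR_RGB2BGR))
t=cv2.imread("pics/top9.png");s=cv2.imread("pics/side9.png")
cv2.imwrite("pics/m9.png",np.hstack([cv2.resize(t[139:239,258:358],(400,400),interpolation=2),cv2.resize(s[140:215,220:320],(400,400),interpolation=2)]))
for n in("top","side"):
    a=cv2.imread(f"pics/{n}0.png");b=cv2.imread(f"pics/{n}9.png")
    for k,(u,v,w) in {"top":dict(bowl=(308,189,45),pad=(131,228,30),crock=(117,146,30),jar=(405,219,22)),"side":dict(bowl=(269,180,42),jar=(310,147,18),crock=(170,280,36),beater=(253,323,38))}[n].items():
        x=cv2.cvtColor(a,6)[v-w:v+w,u-w:u+w].astype(float);y=cv2.cvtColor(b,6)[v-w:v+w,u-w:u+w].astype(float)
        print(n,k,np.round(cv2.phaseCorrelate(x,y,cv2.createHanningWindow(x.shape[::-1],cv2.CV_64F)),2).tolist() if 0 else cv2.phaseCorrelate(x,y))
E
```

```text
time_s: 20.8
tool_pos: [0.6213, -0.2131, 0.2258]
eef_rot: [1.364, 2.825, 0.001]
contact_force: [-0.4, -0.7, -1.2]
finger_gap: 0.0001
time_s: 21.42
tool_pos: [0.4225, -0.3686, 0.2218]
eef_rot: [-1.365, -2.828, -0.001]
contact_force: [0.2, -0.5, 0.2]
finger_gap: 0.0003
top bowl ((-0.38292289037404714, 0.05388656760690225), 0.8899764615095469)
top pad ((-0.031478205530600434, 0.02910092188323432), 0.9493290213319434)
top crock ((-0.029328358076469385, 0.003341519194048459), 0.9907241214368755)
top jar ((-0.27304749292364505, 0.4915333065636709), 0.4804120507097418)
side bowl ((-0.02354693121409923, 0.3000642668412894), 0.918356277763489)
side jar ((-0.23153297719372645, 0.3390228930170309), 0.9030866353810263)
side crock ((-0.008277498342721401, -0.019284206019811734), 0.9962747824069736)
side beater ((-0.021202093307465475, -0.012659352153313819), 0.9903944286296897)
```

View pics/m9.png

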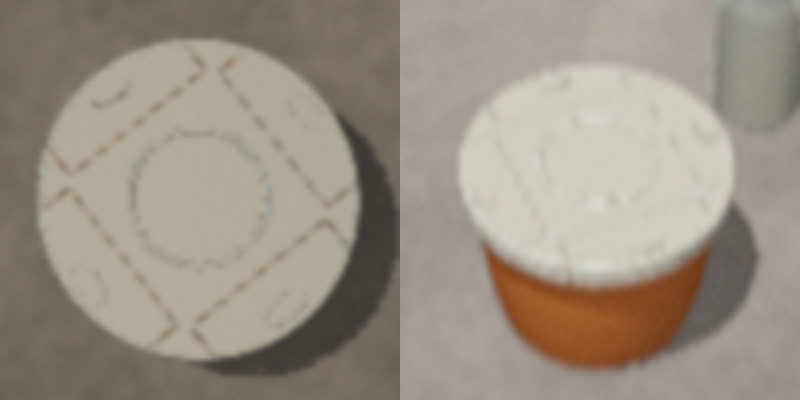

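View pics/top9.png

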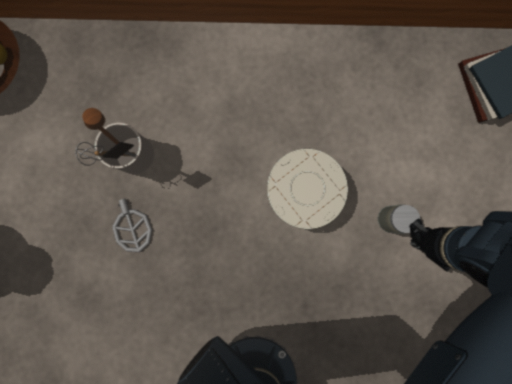

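All four sections now have the same shade as the middle, and the lid silhouette is smooth in both views. Bowl, beater and crock are within 0.4 px of where they started. The gripper hangs well above the jar without contact (force about 0). Handing in.

```bash
python3 -m creep '[0,-25,0,0,0,0, 0,0,-1,0,0,0, 0,0,-1,0,0,0, 0,0,-1,0,0,0, 0,0,-1,0,0,0]' >/dev/null; python3 -c "
from h import *
s=manip.read_state();print(s['time_s'],s['tool_pos'],s['contact_force'],abs(s['joint_velocities']).max())
print(manip.finish_job())"
```

```text
22.15 [ 0.42443068 -0.36749875  0.23247414] [-1.148467    0.51909384 -0.00635734] 0.003698001519593388
the job is handed in; nothing more can be done
None
```

I pressed all four lid sections down with the closed fingertips, in the order 3, 1, 2, 4, and handed the job in at about 22 s. No verdict was reported.

- **Clicks:** at each section the upward force rose to 4–5 N and then fell to about 0, which is the snap. In the last top and side pictures, all four sections have the same shade as the lid's middle, with no raised edges.
- **Bowl and bystanders:** the bowl, beater and crock had shifted by less than 0.4 px. The jar showed about 0.6 px in the top view, but the gripper partly hid it there; the side view gave 0.4 px. The gripper stayed above the jar without touching it.
- **At hand-in:** the arm was still and clear of everything. The force reading was about 1 N, which is sensor noise.

**Disagreements and slips**
- **Fingertip height:** the cameras showed the real fingertips about 34 mm short of the reported TCP. Contact at TCP z of about 0.078 m on 112 mm pads confirmed this, so I descended by force rather than by the reported height.
- **Mistyped row:** in the last move before handing in, I typed a −25 cm sideways shift as the first row, meant to be zero. The next row cancelled it, and the arm ended within a few millimetres sideways of where it started. I took no pictures after that move.

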